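# Lock the carver's turntable

## Robot

A 7-joint arm with a two-finger parallel gripper is mounted at the origin on the work surface. World frame = base frame: x ahead of the robot, y to its left, z up, the work surface at z = 0. Lengths are in m, angles in rad, forces in N, time in s.
With the tool pointing down it reaches from about 0.425 to 0.875 m from the base axis. Payload 8.4 kg.
Tool frame: the origin (TCP) lies on the centre line of the jaws, within the pads' length; the fingertips stand 17 mm ahead of it and the grasp point (between the pads) lies 2 mm behind it; z points along the fingers, y is the line along which they close (so a half turn about z gives the same grasp; the last joint's range is limited). The gripper opens to 85 mm and grips with 20 to 120 N. Pads are 22 mm wide; open, the fingers measure 114 mm over their backs; the gripper's body (76 mm by 85 mm) begins 54 mm behind the grasp point. The pads swing forward as they close: fully open they stand 13 mm farther back than shut.
Start: joints at [-1.277, 0.333, 0.04, 1.465, -0.013, 1.343, -0.059], TCP at [0.249, 0.6, 0.228] pointing down, gripper open.
Joint ranges: [-2.58, 2.58], [-0.38, 2.09], [-1.3, 1.39], [0.25, 2.4], [-1.5, 4.64], [0.08, 2.09], [-2.65, 2.65]. Speed limits (rad/s): [2.22, 2.22, 2.79, 2.79, 3.14, 3.14, 3.14].

## Interface

Orientations are given as a unit quaternion [w, x, y, z].
In Python, from workcell import read_state, read_camera, close_job gives the robot as it stands. The module is installed in compiled form; this text tells all that it offers.
- The arm moves only by the tool jog_arm, never from a script. Its argument "motion" is a list of rows, each an object with "dp": the shift along the tool's x, y, z scaled (see below), a list of three; "yaw": the turn about the tool's z scaled (see below); "grip": the closure in counts, from 0 (fully open) to 255 (shut). In form: [{"dp": [dx, dy, dz], "yaw": yaw, "grip": grip}, ...]. A call has 1 to 10 rows; each row is the pose to reach, as a shift and turn from the pose commanded when the call began, along the tool's axes at that moment; what a row does not reach only later rows make up. The controller multiplies each number of a shift by 0.25 m and each number of a turn by pi/2 rad. A row lasts 1/8 s, in which the tool goes at most 62.5 mm and 10.7 degrees, less where a joint would pass 70% of its speed; a pose out of reach is approached as far as the arm can. A call with a number of a shift or a turn outside -1 to 1 is refused whole. A call with a gripper value outside its range is refused whole. The fingers move at their own pace and stop on an object; "force" is the grip in N (left out, the last holds). Time passes only in rows, so rows that repeat a pose let the fingers close. It gives the time, the measured TCP pose, the force, the opening and the grip force at its end, in the units of the state.
- read_state(): the state, without advancing time (a new reading comes with each control period).
- read_camera(name): name is "scene" or "side" or "wrist"; returns a dict with "img" (480x640x3 uint8, blue, green, red), "fovy" (degrees; the focal length in pixels is half the picture's height over the tangent of half this angle, whatever the lens; pixels are square), "cx", "cy" (the principal point, pixels), "rvec" (rotation vector, rad) and "tvec" (3), from world to camera coordinates, as OpenCV has them. Camera axes: x right, y down, z forward; pixel columns grow to the right and rows downward; lengths in m; the calibration is good to about 2 mm. A picture is of the moment at which its call begins. There is no depth.
- close_job(): hands the job in; it is judged then, once.
The state is a dict: "clock": time; "q": joint angles; "joint_vel": joint speeds; "joint_torque": joint torques, N m; "ee_pos": TCP position; "ee_rot": TCP orientation; "wrist_force": force on the tool from outside, world axes, zero at the start; "torque": the same for the moment, N m; "gripper_width": opening from 0.0 (shut) to 1.0 (fully open); "grasp_force": force on a finger pad.
Only numpy, scipy, OpenCV 4.12 (cv2) and the standard library are available. Lean on these libraries where they do the work, as an engineer would, in place of code of your own. Each camera call takes 0.05 s, during which the arm holds its last target. There are 200 camera calls.

## Task

Lock the carving turntable so it can no longer turn: push the red stud round until the slot in the disc faces the steel lock bar, then push the bar by its blue end plate until it is fully home in the slot. Everything is pushed, nothing is lifted; leave the mallet, chisel, glue bottle and offcut where they are.

Things in the scene. Friction and masses are not known exactly. Their poses are not given: they have to be found in the camera images.
- stand: Green metal stand fixed on the bench; place and yaw vary. Origin on the bench under the turntable's axis; z up, +y points from the axis along the lock bar. Plate 200 x 200 mm, 12 mm high, centred on the origin; a bed 60 mm wide, 15 mm high runs out to y = 240 mm. On it a dark steel guide (48 mm wide, y = 100 to 162 mm, top 37 mm above the bench) roofs the bar and keeps it on the line x = 0.
- turntable (a joint): Angle of the aluminium disc about the upright axis, rad, growing counter-clockwise seen from above; 0 (or 6.283) when its slot faces the lock bar squarely. It starts anywhere from 0.8 to 5.48, turns both ways without stops and stays where it is left (about 0.1 N m of friction: 2 N at the stud).
- slot_mouth (a point): Middle of the slot's mouth on the disc's rim, 85 mm from the axis, 21 mm above the bench. Disc 170 mm across, 14 to 28 mm above the bench; a wooden rosette (68 mm across, top 54 mm above the bench) is fixed in its middle. Slot 24 mm wide, 35 mm deep, open at the rim, widening to 40 mm there, yellow paint along both sides. Lined up, it lies at x = 0, y = 85 mm of the stand.
- stud_top (a point): Top centre of the upright red stud on the disc: 16 mm across, 34 mm tall (28 to 62 mm above the bench), 62 mm from the axis, exactly opposite the slot. Lined up, the stud stands on the side of the axis away from the bar.
- bar_nose (a point): Tip of the lock bar's rounded nose, 6 mm above the bar's underside. In the stand's frame it starts at y = 91 to 106 mm (clear of the disc) and is at y = 55 mm when fully home, where the blue plate meets the guide's end. With the slot's mouth off by up to about 8 mm the nose still slides in and centres the disc; otherwise it stops against the rim.
- bar_plate (a point): Centre of the outer face (the one turned away from the disc) of the bar's upright blue end plate, which is pushed towards the axis (the stand's -y): 36 mm wide, 16 mm thick, 15 to 55 mm above the bench; this point is 35 mm above the bench and 123 mm behind the nose tip.
- mallet_mid (a point): Middle of the wooden mallet's head (70 x 110 x 60 mm, lying, 220 mm handle with blue end). Leave alone.
- chisel_mid (a point): Where handle and ferrule meet on the chisel, which is 230 mm long, 26 mm thick, lying on the bench. Leave alone.
- glue_mid (a point): Middle of the white glue bottle, 54 mm across, 120 mm tall, standing. Leave alone.
- offcut_mid (a point): Middle of the wooden offcut, 45 x 90 x 25 mm, lying. Leave alone.
- lockbar: The lock bar itself; its origin lies under the nose tip, on the bar's underside; the bar runs along its own +y. Loose, of steel, 18 x 12 mm in section, 123 mm long, 0.2 to 0.33 kg; it lies on the bed (underside 15 mm above the bench) and slides through the guide along the stand's y with 1 mm of play each side and 1 to 3 N of friction.
Things that resemble listed ones, but are neither listed nor needed, are in the scene too. Of the things that look like the lockbar, the largest one is meant.

How it is judged:
By the outcome, as a careful person would: the job done as asked, in the order asked, and still so for the second after the job is handed in, with the robot touching nothing.
It also fails if it takes over 64 s, if anything falls off the work surface, if the arm or the gripper's body presses on something with over 40 N, if the wrist force passes 120 N, or if a joint passes its speed limit or range.

## Working session

There is one attempt and no reset: what is moved stays moved. The work goes in short steps, Python scripts to look and compute and a tool call to move; the robot and the scene stay as the last step left them, time stands still between calls to the robot, and variables do not carry over. Pictures are saved under pics/ and viewed, at most 10 in all, crops included, and the job is handed in when it is done.

Besides the shell and the picture viewer there is one more tool, called as name(argument=value, ...) on one line, values as JSON. jog_arm: Moves the arm, as the interface text tells. Its arguments: {"type":"object","properties":{"motion":{"type":"array","items":{"type":"object","properties":{"dp":{"type":"array","items":{"type":"number"}},"yaw":{"type":"number"},"grip":{"type":"number"}}}},"force":{"type":"number"}},"required":["motion"]}

```bash
mkdir -p pics; cat > h.py <<'E'
import numpy as np, cv2
from workcell import read_state, read_camera, close_job
def cam(n):
    c=read_camera(n); f=240/np.tan(np.radians(c['fovy'])/2)
    c['K']=np.array([[f,0,c['cx']],[0,f,c['cy']],[0,0,1]]); c['R']=cv2.Rodrigues(np.array(c['rvec'],float))[0]; c['t']=np.array(c['tvec'],float).ravel(); return c
def onz(c,uv,z):
    d=c['R'].T@np.linalg.solve(c['K'],[uv[0],uv[1],1.]); o=-c['R'].T@c['t']
    return o+d*(z-o[2])/d[2]
def proj(c,p): q=c['K']@(c['R']@np.array(p)+c['t']); return q[:2]/q[2]
E
python3 - <<'E'
from h import *
for n in('scene','side'):
    c=cam(n); cv2.imwrite(f'pics/{n}0.png',c['img']); print(n,-c['R'].T@c['t'],c['fovy'])
s=read_state(); print({k:np.round(v,3) for k,v in s.items()})
E
```

```text
scene [ 0.87616379 -0.44714188  0.89543507] 43.662604270843396
side [0.29298035 0.48001378 0.51134345] 53.63802713690721
{'clock': np.float64(0.1), 'q': array([-1.277,  0.334,  0.04 ,  1.466, -0.013,  1.343, -0.058]), 'joint_vel': array([ 0.001, -0.002, -0.001, -0.003,  0.001, -0.003, -0.001]), 'joint_torque': array([ 4.0000e-03, -6.6002e+01,  1.3700e+00, -4.0647e+01,  1.7000e-02,
        9.0000e-03, -0.0000e+00]), 'ee_pos': array([0.249, 0.6  , 0.227]), 'ee_rot': array([-0.   ,  0.195,  0.981, -0.001]), 'wrist_force': array([-0.577, -0.864,  0.404]), 'torque': array([ 0.004,  0.001, -0.036]), 'grasp_force': np.float64(0.0), 'gripper_width': np.float64(0.999)}
```

View pics/scene0.png

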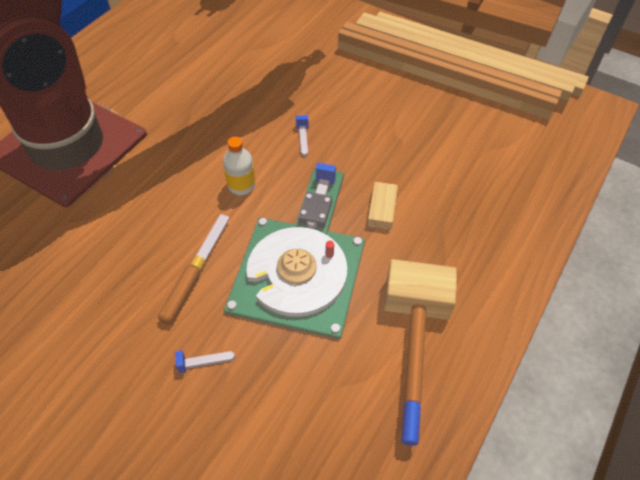

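View pics/side0.png

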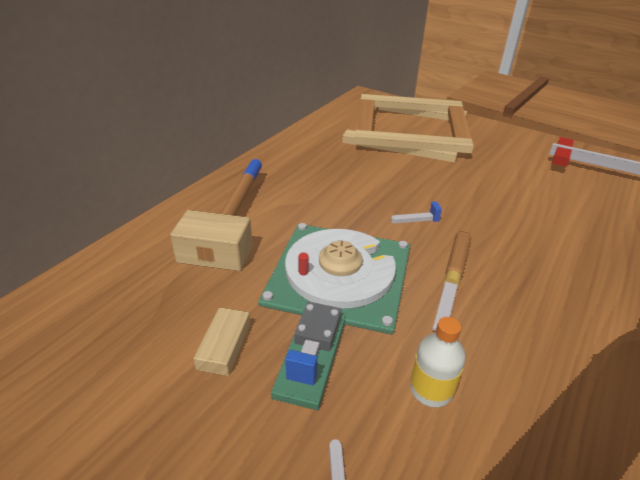

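The scene picture shows the stand's plate bolts at about (263,222), (357,240), (335,328) and (231,304), and the red stud at (330,247). The slot is near (260,282).

Possible lock bars:
- (325,172), the largest, in the guide on the green bed. This is the one I want.
- (302,121), a small loose decoy.
- (180,362), a small loose decoy.

The mallet's blue end at (411,422) and the red clamp in the side view at (565,152) could also confuse colour masks.

```bash
python3 - <<'E'
from h import *
C={'scene':[(263,222),(357,240),(335,328),(231,304)],'side':[(388,321),(267,295),(302,227),(403,244)]}
for n in C:
    c=cam(n); P=np.array([onz(c,p,.014) for p in C[n]])[:,:2]; o=P.mean(0)
    print(n,'o',o,'sides',[np.linalg.norm(P[i]-P[(i+1)%4]) for i in range(4)])
    y=(P[0]+P[1]-P[2]-P[3]); y/=np.linalg.norm(y); print('y dir',y,np.degrees(np.arctan2(y[1],y[0])))
    g=cv2.cvtColor(c['img'],cv2.COLOR_BGR2HSV)
    for name,m,zc in(('red',((g[...,0]<6)|(g[...,0]>174))&(g[...,1]>170)&(g[...,2]>90),.045),('blue',cv2.inRange(g,(110,130,60),(130,255,255))>0,.035),('yellow',cv2.inRange(g,(22,120,150),(34,255,255))>0,.028)):
        k,_,st,ce=cv2.connectedComponentsWithStats(m.astype('uint8'))
        for i in range(1,k):
            if st[i,4]>15:
                w=onz(c,ce[i],zc)
                if .2<w[0]<1.2 and abs(w[1])<.6: print(name,st[i],ce[i].round(1),w.round(3),'st',[round((w[:2]-o)@np.array([y[1],-y[0]]),3),round((w[:2]-o)@y,3)])
    cv2.imwrite(f'pics/{n}1.png',cv2.resize(c['img'][150:345,215:380] if n=='scene' else c['img'][210:410,255:425],None,fx=3,fy=3,interpolation=2))
E
```

```text
scene o [ 0.55888205 -0.00855344] sides [np.float64(0.17441931836553162), np.float64(0.1781766793610735), np.float64(0.17758765683073885), np.float64(0.17457790037147877)]
y dir [-0.30842338  0.95124919] 107.96424184431925
blue [297 116  10   5  41] [301.6 117.8] [0.375 0.291 0.035] st [np.float64(-0.083), np.float64(0.342)]
blue [317 164  18   8  97] [325.6 167.5] [0.486 0.204 0.035] st [np.float64(-0.004), np.float64(0.224)]
blue [176 352   8  15  88] [179.2 358.6] [ 0.5   -0.246  0.035] st [np.float64(-0.129), np.float64(-0.207)]
blue [403 402  16  41 521] [411.3 422. ] [ 0.846 -0.143  0.035] st [np.float64(0.232), np.float64(-0.217)]
yellow [195 257   6   8  20] [197.4 260.4] [ 0.408 -0.088  0.028] st [np.float64(-0.168), np.float64(-0.029)]
yellow [256 272  10   5  20] [260.4 273.6] [ 0.515 -0.052  0.028] st [np.float64(-0.055), np.float64(-0.028)]
yellow [263 285  10   6  25] [267.2 287.4] [ 0.54  -0.068  0.028] st [np.float64(-0.036), np.float64(-0.05)]
side o [ 0.56103393 -0.00791961] sides [np.float64(0.17845793075968341), np.float64(0.17322449748793162), np.float64(0.175685
[... 242 characters left out ...]
[0.605 0.031 0.045] st [np.float64(0.054), np.float64(0.023)]
blue [245 159  16  17 149] [253.2 167.1] [ 0.848 -0.147  0.035] st [np.float64(0.23), np.float64(-0.221)]
blue [432 202   9  19 105] [436.  210.7] [ 0.488 -0.214  0.035] st [np.float64(-0.133), np.float64(-0.173)]
blue [286 351  31  34 757] [300.8 367.5] [0.496 0.192 0.035] st [np.float64(0.0), np.float64(0.21)]
yellow [364 245  10   3  16] [368.8 245.9] [ 0.543 -0.067  0.028] st [np.float64(-0.035), np.float64(-0.05)]
yellow [373 255  11   5  23] [378.1 257.3] [ 0.517 -0.05   0.028] st [np.float64(-0.055), np.float64(-0.027)]
yellow [412 361  49  40 947] [433.1 385.7] [0.354 0.121 0.028] st [np.float64(-0.156), np.float64(0.187)]
```

View pics/scene1.png

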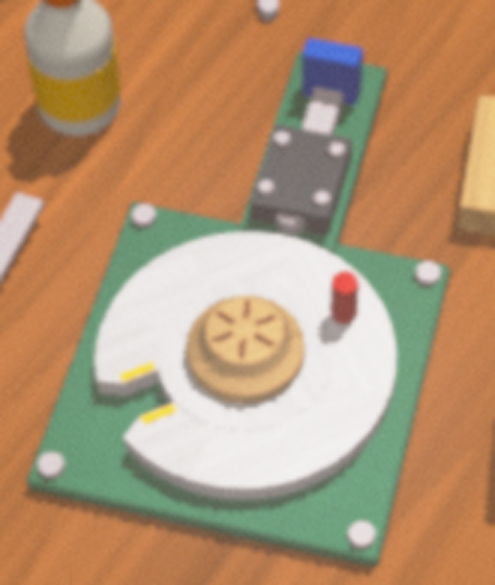

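The crop confirms the choice. The bar at crop (330,75) sits in the guide with its nose showing, and the slot's yellow marks are at crop (138,372) and (157,413). The stud is at (345,281).

The stand's origin is about (0.560,-0.008) with a yaw of about 18°. The disc is at about 2.28 rad, so I'll push the stud clockwise by about 131°. First I'll travel over it with the fingers shut.

jog_arm(motion=[{"dp": [-0.2,-0.15,0],"yaw": 0,"grip": 255},{"dp": [-0.4,-0.3,0],"yaw": 0,"grip": 255},{"dp": [-0.6,-0.45,0],"yaw": 0,"grip": 255},{"dp": [-0.8,-0.6,0],"yaw": 0,"grip": 255},{"dp": [-1,-0.75,0],"yaw": 0,"grip": 255},{"dp": [-1,-0.75,0],"yaw": 0,"grip": 255}])

```text
clock: 0.95
ee_pos: [0.4111, 0.3266, 0.2284]
ee_rot: [0.001, 0.199, 0.98, -0.0]
wrist_force: [-0.7, 0.8, 0.6]
gripper_width: -0.003
grasp_force: 0.0
```

jog_arm(motion=[{"dp": [-0.2,-0.15,0],"yaw": 0.1,"grip": 255},{"dp": [-0.4,-0.3,0],"yaw": 0.1,"grip": 255},{"dp": [-0.6,-0.45,0],"yaw": 0.1,"grip": 255},{"dp": [-0.8,-0.6,0],"yaw": 0.1,"grip": 255},{"dp": [-1,-0.75,0],"yaw": 0.1,"grip": 255},{"dp": [-1,-0.75,0],"yaw": 0.1,"grip": 255},{"dp": [-1,-0.75,0],"yaw": 0.1,"grip": 255},{"dp": [-1,-0.75,0],"yaw": 0.1,"grip": 255}])

```text
clock: 1.95
ee_pos: [0.5667, 0.0646, 0.2279]
ee_rot: [-0.0, 0.27, 0.963, 0.0]
wrist_force: [-0.1, 0.2, -0.0]
gripper_width: 0.004
grasp_force: 0.0
```

```bash
python3 - <<'E'
from h import *
c=cam('wrist'); cv2.imwrite('pics/w0.png',c['img']); s=read_state(); print(s['clock'],s['ee_pos'],s['ee_rot'],s['q'])
o=np.array([.56,-.008]); print('center proj',proj(c,[*o,.054]))
g=cv2.cvtColor(c['img'],cv2.COLOR_BGR2HSV)
m=((g[...,0]<6)|(g[...,0]>174))&(g[...,1]>150)&(g[...,2]>70)
k,_,st,ce=cv2.connectedComponentsWithStats(m.astype('uint8'))
for i in range(1,k):
    if st[i,4]>60: print(st[i],ce[i],onz(c,ce[i],.062))
E
```

```text
2.0 [0.56671145 0.06444414 0.22791292] [-2.43751058e-04  2.70222615e-01  9.62797827e-01  1.52813992e-04] [-0.6166432   0.17704474  0.48615327  1.68471848 -0.08596791  1.30126341
  0.90954968]
center proj [238.77270455 249.83337321]
[307 248  17  17 218] [315.00917431 255.68348624] [0.59436218 0.04401291 0.062     ]
```

View pics/w0.png

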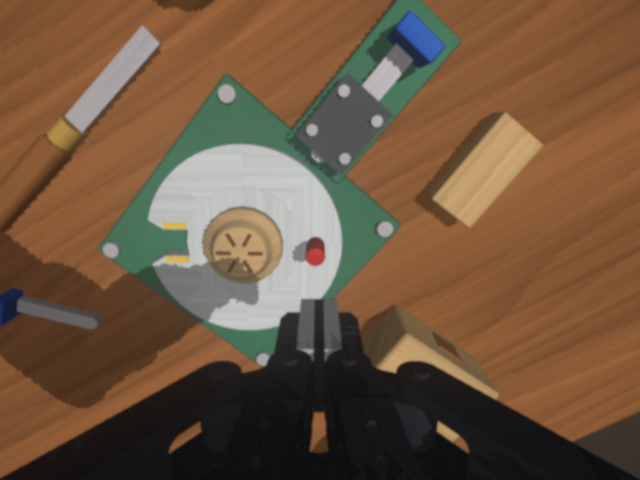

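The wrist picture shows the stud top at (315,256), which is at (0.594,0.044) and 62 mm from the axis as it should be. The slot's yellow marks are at (174,227) and (174,260), and the shut fingers are at (320,320). The fingers stand 34 mm counter-clockwise of the stud, so I'll go straight down.

jog_arm(motion=[{"dp": [0,-0.01,0.2],"yaw": 0,"grip": 255},{"dp": [0,-0.01,0.4],"yaw": 0,"grip": 255},{"dp": [0,-0.01,0.55],"yaw": 0,"grip": 255},{"dp": [0,-0.01,0.65],"yaw": 0,"grip": 255},{"dp": [0,-0.01,0.7],"yaw": 0,"grip": 255},{"dp": [0,-0.01,0.7],"yaw": 0,"grip": 255}])

```text
clock: 2.75
ee_pos: [0.5655, 0.0611, 0.0528]
ee_rot: [-0.0, 0.271, 0.963, -0.0]
wrist_force: [0.3, 0.3, 1.2]
gripper_width: -0.004
grasp_force: 0.0
```

```bash
cat > arc.py <<'E'
from h import *
import sys
s=read_state(); w,x,y,z=s['ee_rot']; ya=np.arctan2(2*y*y-1,2*x*y); o=np.array([.56,-.008])
ex=-np.array([np.cos(ya+np.pi/2),np.sin(ya+np.pi/2)])*-1; ey=np.array([np.cos(ya),np.sin(ya)])
d=s['ee_pos'][:2]-o; p=np.array([d@ex,d@ey]); print(s['ee_pos'],np.degrees(ya),'p',p,s['wrist_force'])
for a in map(float,sys.argv[1:]):
    r=np.radians(a); q=np.array([p[0]*np.cos(r)-p[1]*np.sin(r),p[0]*np.sin(r)+p[1]*np.cos(r)]); print(a,((q-p)/.25).round(3),round(r/(np.pi/2),3))
E
python3 arc.py 9 18 27 36 45 54 63 72 81 90
```

```text
[0.56552758 0.06106405 0.05281099] 58.54600141530482 p [0.03132322 0.0618001 ] [0.25188235 0.34981334 1.22092057]
9.0 [-0.04   0.017] 0.1
18.0 [-0.083  0.027] 0.2
27.0 [-0.126  0.03 ] 0.3
36.0 [-0.169  0.026] 0.4
45.0 [-0.211  0.016] 0.5
54.0 [-0.252 -0.001] 0.6
63.0 [-0.289 -0.023] 0.7
72.0 [-0.322 -0.052] 0.8
81.0 [-0.35  -0.085] 0.9
90.0 [-0.372 -0.122] 1.0
```

jog_arm(motion=[{"dp": [-0.025,0,0],"yaw": 0,"grip": 255},{"dp": [-0.048,0,0],"yaw": 0,"grip": 255},{"dp": [-0.048,0,0],"yaw": 0,"grip": 255}])

```text
clock: 3.12
ee_pos: [0.577, 0.0537, 0.0537]
ee_rot: [0.001, 0.272, 0.962, 0.0]
wrist_force: [-0.3, -0.5, -0.9]
gripper_width: 0.002
grasp_force: 0.0
```

```bash
python3 arc.py 7.2 14.4 21.6 28.8 36 43.2 50.4 57.6 64.8 72
```

```text
[0.57698727 0.05371246 0.0536788 ] 58.446832082004185 p [0.0178177  0.06147784] [-0.27243354 -0.47212437 -0.88133113]
7.2 [-0.031  0.007] 0.08
14.4 [-0.063  0.01 ] 0.16
21.6 [-0.096  0.009] 0.24
28.8 [-0.127  0.004] 0.32
36.0 [-0.158 -0.005] 0.4
43.2 [-0.188 -0.018] 0.48
50.4 [-0.215 -0.034] 0.56
57.6 [-0.241 -0.054] 0.64
64.8 [-0.263 -0.077] 0.72
72.0 [-0.283 -0.102] 0.8
```

jog_arm(motion=[{"dp": [-0.031,0.007,0],"yaw": 0.08,"grip": 255},{"dp": [-0.063,0.01,0],"yaw": 0.16,"grip": 255},{"dp": [-0.096,0.009,0],"yaw": 0.24,"grip": 255},{"dp": [-0.127,0.004,0],"yaw": 0.32,"grip": 255},{"dp": [-0.158,-0.005,0],"yaw": 0.4,"grip": 255},{"dp": [-0.188,-0.018,0],"yaw": 0.48,"grip": 255},{"dp": [-0.215,-0.034,0],"yaw": 0.56,"grip": 255},{"dp": [-0.241,-0.054,0],"yaw": 0.64,"grip": 255},{"dp": [-0.241,-0.054,0],"yaw": 0.64,"grip": 255}])

```text
clock: 4.25
ee_pos: [0.6206, 0.0109, 0.0532]
ee_rot: [0.0, 0.702, 0.713, -0.0]
wrist_force: [0.4, -0.0, -0.6]
gripper_width: 0.003
grasp_force: 0.0
```

```bash
python3 arc.py 7.2 14.4 21.6 28.8 36 43.2 50.4 57.6 64.8 72; python3 - <<'E'
from h import *
for n in('side','scene'):
    c=cam(n); cv2.imwrite(f'pics/{n}2.png',c['img'])
    g=cv2.cvtColor(c['img'],cv2.COLOR_BGR2HSV)
    for nm,m,z in (('red',((g[...,0]<8)|(g[...,0]>172))&(g[...,1]>170)&(g[...,2]>80),.05),('yel',cv2.inRange(g,(22,100,120),(34,255,255))>0,.028)):
        k,_,st,ce=cv2.connectedComponentsWithStats(m.astype('uint8'))
        for i in range(1,k):
            w=onz(c,ce[i],z)
            if st[i,4]>12 and np.hypot(w[0]-.56,w[1]+.008)<.1: print(n,nm,st[i],w.round(3))
E
```

```text
[0.62064885 0.01087104 0.05321629] 0.9014193613343066 p [0.01791457 0.06093822] [ 0.35564256 -0.00586019 -0.5928956 ]
7.2 [-0.031  0.007] 0.08
14.4 [-0.063  0.01 ] 0.16
21.6 [-0.095  0.009] 0.24
28.8 [-0.126  0.004] 0.32
36.0 [-0.157 -0.004] 0.4
43.2 [-0.186 -0.017] 0.48
50.4 [-0.214 -0.033] 0.56
57.6 [-0.239 -0.053] 0.64
64.8 [-0.262 -0.075] 0.72
72.0 [-0.281 -0.1  ] 0.8
side yel [374 268  11   6  25] [ 0.502 -0.024  0.028]
side yel [364 279  12   7  33] [0.501 0.007 0.028]
scene yel [268 243   9   6  21] [0.499 0.006 0.028]
scene yel [258 255   9   6  25] [ 0.499 -0.024  0.028]
```

The stud follows well: the slot now faces 180° in the world frame and must reach 108°, so 72° more.

jog_arm(motion=[{"dp": [-0.031,0.007,0],"yaw": 0.08,"grip": 255},{"dp": [-0.063,0.01,0],"yaw": 0.16,"grip": 255},{"dp": [-0.095,0.009,0],"yaw": 0.24,"grip": 255},{"dp": [-0.126,0.004,0],"yaw": 0.32,"grip": 255},{"dp": [-0.157,-0.004,0],"yaw": 0.4,"grip": 255},{"dp": [-0.186,-0.017,0],"yaw": 0.48,"grip": 255},{"dp": [-0.214,-0.033,0],"yaw": 0.56,"grip": 255},{"dp": [-0.239,-0.053,0],"yaw": 0.64,"grip": 255},{"dp": [-0.262,-0.075,0],"yaw": 0.72,"grip": 255},{"dp": [-0.281,-0.1,0],"yaw": 0.8,"grip": 255}])

```text
clock: 5.6
ee_pos: [0.5966, -0.0589, 0.0531]
ee_rot: [-0.0, 0.987, 0.164, 0.0]
wrist_force: [0.4, 1.5, -0.6]
gripper_width: -0.002
grasp_force: 0.9
```

jog_arm(motion=[{"dp": [0,0,0],"yaw": 0,"grip": 255},{"dp": [0,0,0],"yaw": 0,"grip": 255}])

```text
clock: 5.85
ee_pos: [0.5966, -0.059, 0.053]
ee_rot: [-0.0, 0.986, 0.166, -0.0]
wrist_force: [0.1, -0.2, 0.0]
gripper_width: 0.002
grasp_force: 0.0
```

```bash
cat > yel.py <<'E'
from h import *
for n in('side','scene'):
    c=cam(n); g=cv2.cvtColor(c['img'],cv2.COLOR_BGR2HSV); P=[]
    k,_,st,ce=cv2.connectedComponentsWithStats(cv2.inRange(g,(22,100,120),(34,255,255)))
    for i in range(1,k):
        w=onz(c,ce[i],.028)
        if st[i,4]>12 and .045<np.hypot(w[0]-.56,w[1]+.008)<.1: P.append(w); print(n,st[i],w.round(3))
    if P: v=np.mean(P,0); print(np.degrees(np.arctan2(v[1]+.008,v[0]-.56)))
    cv2.imwrite(f'pics/{n}3.png',cv2.resize(c['img'][150:345,215:380] if n=='scene' else c['img'][210:410,255:425],None,fx=3,fy=3,interpolation=2))
E
python3 yel.py; python3 arc.py 3.6
```

```text
side [316 281   6   9  27] [0.561 0.054 0.028]
side [336 285   6   9  28] [0.531 0.045 0.028]
103.78546857710235
[ 0.59663459 -0.05908343  0.05299846] -70.94726137604992 p [0.0179521  0.06024394] [-0.24781721  0.11407989  1.02597412]
3.6 [-0.015  0.004] 0.04
```

View pics/side3.png

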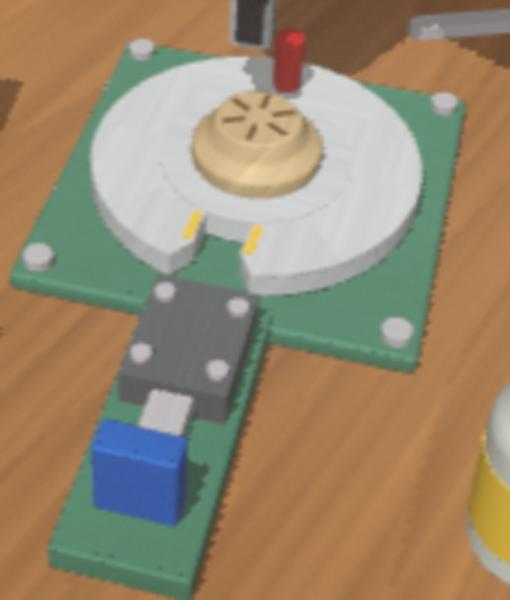

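The side crop shows the slot facing the guide, with its yellow marks at crop (192,225) and (253,240), perhaps slightly overturned. The finger is at (252,25), right beside the stud. I'll back off, lift, and check with a clear view.

jog_arm(motion=[{"dp": [0.04,0,0],"yaw": 0,"grip": 255},{"dp": [0.08,0,0],"yaw": 0,"grip": 255},{"dp": [0.08,0,-0.2],"yaw": 0,"grip": 255},{"dp": [0.08,0,-0.4],"yaw": 0,"grip": 255},{"dp": [0.08,0,-0.6],"yaw": 0,"grip": 255},{"dp": [0.08,0,-0.7],"yaw": 0,"grip": 255},{"dp": [0.08,0,-0.7],"yaw": 0,"grip": 255}])

```text
clock: 6.82
ee_pos: [0.6171, -0.0529, 0.2301]
ee_rot: [0.0, 0.986, 0.165, 0.002]
wrist_force: [0.7, 0.9, 0.4]
gripper_width: 0.001
grasp_force: 0.0
```

```bash
sed -i "s/('side','scene')/('side','scene','wrist')/; s/if n=='scene' else/if n=='scene' else c['img'] if n=='wrist' else/; s/None,fx=3,fy=3,/None,fx=1 if n=='wrist' else 3,fy=1 if n=='wrist' else 3,/" yel.py; python3 yel.py; python3 - <<'E'
from h import *
for n in('side','scene','wrist'):
    c=cam(n); g=cv2.cvtColor(c['img'],cv2.COLOR_BGR2HSV)
    m=((g[...,0]<8)|(g[...,0]>172))&(g[...,1]>150)&(g[...,2]>70)
    k,_,st,ce=cv2.connectedComponentsWithStats(m.astype('uint8'))
    for i in range(1,k):
        w=onz(c,ce[i],.053 if n!='wrist' else .06); d=w[:2]-[.56,-.008]
        if st[i,4]>12 and np.hypot(*d)<.1: print(n,'red',st[i],w.round(3),np.hypot(*d),np.degrees(np.arctan2(d[1],d[0])))
print(read_state()['ee_pos'])
E
```

```text
side [316 281   6   9  27] [0.561 0.054 0.028]
side [336 285   6  10  29] [0.531 0.046 0.028]
103.81252240884683
scene [297 233   5   9  24] [0.529 0.046 0.028]
scene [313 238   5   8  23] [0.557 0.053 0.028]
106.49497787856505
wrist [171 223  22   7 117] [0.56  0.053 0.028]
wrist [172 257  22   6 111] [0.53  0.045 0.028]
104.36794215438148
side red [347 219  10  21 161] [ 0.575 -0.061  0.053] 0.05554056774146642 -74.23554246407278
scene red [281 286   7   7  37] [ 0.574 -0.067  0.053] 0.06035315957957799 -76.25747818332077
wrist red [314 254  17  16 215] [ 0.579 -0.069  0.06 ] 0.06339728226117604 -72.71759641769998
[ 0.61503314 -0.05279531  0.22693161]
```

Averaged over the views, the slot points to about 105° against a wanted 108°. That puts the mouth about 5 mm off. It would probably self-centre, but a small nudge from the other side is cheap.

jog_arm(motion=[{"dp": [-0.15,0,0],"yaw": 0,"grip": 255},{"dp": [-0.3,0,0],"yaw": 0,"grip": 255},{"dp": [-0.3,0,0],"yaw": 0,"grip": 255},{"dp": [-0.3,0,0.2],"yaw": 0,"grip": 255},{"dp": [-0.3,0,0.4],"yaw": 0,"grip": 255},{"dp": [-0.3,0,0.6],"yaw": 0,"grip": 255},{"dp": [-0.3,0,0.7],"yaw": 0,"grip": 255},{"dp": [-0.3,0,0.7],"yaw": 0,"grip": 255}])

```text
clock: 8.12
ee_pos: [0.5433, -0.0771, 0.0511]
ee_rot: [0.0, 0.986, 0.164, -0.002]
wrist_force: [0.2, -0.1, 0.6]
gripper_width: 0.003
grasp_force: 0.0
```

jog_arm(motion=[{"dp": [0.01,0,0],"yaw": 0,"grip": 255},{"dp": [0.02,0,0],"yaw": 0,"grip": 255},{"dp": [0.03,0,0],"yaw": 0,"grip": 255},{"dp": [0.035,0,0],"yaw": 0,"grip": 255},{"dp": [0.04,0,0],"yaw": 0,"grip": 255},{"dp": [0.045,0,0],"yaw": 0,"grip": 255},{"dp": [0.05,0,0],"yaw": 0,"grip": 255},{"dp": [0.05,0,0],"yaw": 0,"grip": 255}])

```text
clock: 9.12
ee_pos: [0.5563, -0.0732, 0.053]
ee_rot: [0.0, 0.986, 0.164, -0.0]
wrist_force: [-0.0, 0.1, 0.6]
gripper_width: 0.003
grasp_force: 0.0
```

```bash
python3 yel.py; python3 arc.py
```

```text
side [316 281   6   9  27] [0.561 0.054 0.028]
side [336 285   6   9  28] [0.531 0.045 0.028]
103.78546857710235
scene [297 234   5   8  22] [0.529 0.045 0.028]
scene [313 238   5   8  22] [0.558 0.053 0.028]
106.46346615092902
wrist [  8 184  50  14 552] [0.56  0.054 0.028]
wrist [ 20 255  47  13 484] [0.53  0.046 0.028]
104.54678651131692
[ 0.55622447 -0.07321723  0.05301011] -71.11135926963479 p [-0.02468498  0.060483  ] [ 0.45988808 -0.363373    0.17927189]
```

jog_arm(motion=[{"dp": [0.005,0,0],"yaw": 0,"grip": 255},{"dp": [0.01,0,0],"yaw": 0,"grip": 255},{"dp": [0.015,0,0],"yaw": 0,"grip": 255},{"dp": [0.02,0,0],"yaw": 0,"grip": 255},{"dp": [0.02,0,0],"yaw": 0,"grip": 255}])

```text
clock: 9.9
ee_pos: [0.5609, -0.0717, 0.053]
ee_rot: [0.0, 0.986, 0.164, -0.0]
wrist_force: [-1.3, -0.1, 0.9]
gripper_width: 0.0
grasp_force: 0.6
```

```bash
python3 yel.py; python3 arc.py
```

```text
side [317 281   6   9  28] [0.559 0.054 0.028]
side [337 285   6  10  29] [0.53  0.045 0.028]
105.03934922729987
scene [295 234   6   8  23] [0.527 0.043 0.028]
scene [313 238   4   8  20] [0.557 0.053 0.028]
107.85813068409533
wrist [ 10 199  50  13 542] [0.559 0.054 0.028]
wrist [ 23 268  47  12 460] [0.529 0.045 0.028]
105.71484939549842
[ 0.56096023 -0.07165588  0.05301058] -71.11398828591254 p [-0.019696    0.06053974] [-1.70145159 -0.96505883  1.13836135]
```

jog_arm(motion=[{"dp": [0.004,0,0],"yaw": 0,"grip": 255},{"dp": [0.008,0,0],"yaw": 0,"grip": 255},{"dp": [0.008,0,0],"yaw": 0,"grip": 255}])

```text
clock: 10.42
ee_pos: [0.563, -0.0709, 0.053]
ee_rot: [0.0, 0.986, 0.164, 0.0]
wrist_force: [-1.2, -1.4, 0.3]
gripper_width: 0.001
grasp_force: 0.7
```

jog_arm(motion=[{"dp": [-0.04,0,0],"yaw": 0,"grip": 255},{"dp": [-0.08,0,0],"yaw": 0,"grip": 255},{"dp": [-0.08,0,-0.2],"yaw": 0,"grip": 255},{"dp": [-0.08,0,-0.4],"yaw": 0,"grip": 255},{"dp": [-0.08,0,-0.6],"yaw": 0,"grip": 255},{"dp": [-0.08,0,-0.7],"yaw": 0,"grip": 255},{"dp": [-0.08,0,-0.7],"yaw": 0,"grip": 255}])

```text
clock: 11.3
ee_pos: [0.5445, -0.0775, 0.2295]
ee_rot: [-0.001, 0.986, 0.164, 0.002]
wrist_force: [-0.9, -0.2, -0.0]
gripper_width: -0.0
grasp_force: 0.0
```

```bash
python3 yel.py; python3 - <<'E'
from h import *
s=read_state(); w,x,y,z=s['ee_rot']; ya=np.arctan2(2*y*y-1,2*x*y); print(s['clock'],s['ee_pos'],np.degrees(ya),s['q'])
o=np.array([.56,-.008])
for n in('side','scene','wrist'):
    c=cam(n); g=cv2.cvtColor(c['img'],cv2.COLOR_BGR2HSV)
    k,_,st,ce=cv2.connectedComponentsWithStats(cv2.inRange(g,(110,110,50),(130,255,255)))
    for i in range(1,k):
        w=onz(c,ce[i],.045)[:2]-o; a=np.radians(18)
        if st[i,4]>60 and np.hypot(*w)<.27: print(n,st[i],'st',w@[np.cos(a),np.sin(a)],w@[-np.sin(a),np.cos(a)])
E
```

```text
side [318 281   6  10  29] [0.557 0.053 0.028]
side [339 285   5  10  28] [0.528 0.044 0.028]
106.98667707005644
scene [295 234   4   8  21] [0.526 0.042 0.028]
scene [312 237   4   8  21] [0.554 0.054 0.028]
109.80586216438277
wrist [160 136  24   6 141] [0.557 0.053 0.028]
wrist [164 175  24   5 118] [0.528 0.043 0.028]
107.20236527712125
11.45 [ 0.54320902 -0.07713663  0.22696734] -71.09927520180008 [-0.97480962  0.24496077  1.21543053  1.75559391 -0.23793758  1.30799141
 -0.94703162]
side [431 202  10  19 143] st -0.13019880209247228 -0.1587923978715239
side [286 351  31  34 755] st -0.0019738772740771904 0.21751301681963853
scene [316 164  19   9 120] st -0.0031195205192022096 0.21467564631436306
scene [176 351   8  21 131] st -0.12542295859160627 -0.21314305018283675
wrist [  0 161  13  15  98] st -0.009358949101056564 0.18678047018907296
wrist [452 288  35  29 574] st -0.11878556784264799 -0.19423526819800502
```

The slot is now at about 108° (107.0, 109.8 and 107.2 in the three views), so it faces the bar. Next I'll go round behind the blue plate with the fingers turned square to it.

jog_arm(motion=[{"dp": [0.02,-0.1,0],"yaw": -0.11,"grip": 255},{"dp": [0.03,-0.2,0],"yaw": -0.22,"grip": 255},{"dp": [0.05,-0.3,0],"yaw": -0.33,"grip": 255},{"dp": [0.06,-0.4,0],"yaw": -0.44,"grip": 255},{"dp": [0.08,-0.5,0],"yaw": -0.55,"grip": 255},{"dp": [0.1,-0.6,0],"yaw": -0.66,"grip": 255},{"dp": [0.12,-0.7,0],"yaw": -0.77,"grip": 255},{"dp": [0.14,-0.8,0],"yaw": -0.88,"grip": 255},{"dp": [0.16,-0.9,0],"yaw": -0.99,"grip": 255},{"dp": [0.16,-1,0],"yaw": -0.99,"grip": 255}])

```text
clock: 12.85
ee_pos: [0.5006, 0.1726, 0.2273]
ee_rot: [0.0, 0.587, 0.81, -0.001]
wrist_force: [-0.8, 0.2, 0.7]
gripper_width: 0.0
grasp_force: 0.0
```

jog_arm(motion=[{"dp": [0.15,0,0],"yaw": 0,"grip": 255},{"dp": [0.28,0,0],"yaw": 0,"grip": 255},{"dp": [0.28,0,0],"yaw": 0,"grip": 255},{"dp": [0.28,0,0],"yaw": 0,"grip": 255}])

```text
clock: 13.35
ee_pos: [0.4794, 0.2379, 0.2276]
ee_rot: [0.0, 0.588, 0.809, -0.001]
wrist_force: [0.0, -0.9, 0.4]
gripper_width: 0.0
grasp_force: 0.0
```

```bash
python3 - <<'E'
from h import *
s=read_state(); w,x,y,z=s['ee_rot']; ya=np.arctan2(2*y*y-1,2*x*y); a=np.radians(18);o=np.array([.56,-.008])
S=lambda p:(np.array([(p-o)@[np.cos(a),np.sin(a)],(p-o)@[-np.sin(a),np.cos(a)]])).round(4)
print(s['clock'],s['ee_pos'],np.degrees(ya),'st',S(s['ee_pos'][:2]))
c=cam('wrist'); cv2.imwrite('pics/w4.png',c['img']); g=cv2.cvtColor(c['img'],cv2.COLOR_BGR2HSV)
k,L,st,ce=cv2.connectedComponentsWithStats(cv2.inRange(g,(110,110,50),(130,255,255)))
for i in range(1,k):
    if st[i,4]>60: 
        b=cv2.boxPoints(cv2.minAreaRect(np.argwhere(L==i)[:,::-1].astype('float32')))
        print(st[i],[S(onz(c,p,.055)[:2]) for p in b])
E
```

```text
13.35 [0.47938204 0.23785819 0.22755214] 17.96044171230103 st [-0.0007  0.2587]
[197  79  36  23 511] [array([-0.0892,  0.35  ]), array([-0.0649,  0.3581]), array([-0.0618,  0.3482]), array([-0.0863,  0.3401])]
[ 299  249   43   31 1251] [array([-0.0167,  0.2275]), array([0.0175, 0.2274]), array([0.0179, 0.2011]), array([-0.0171,  0.2012])]
```

View pics/w4.png

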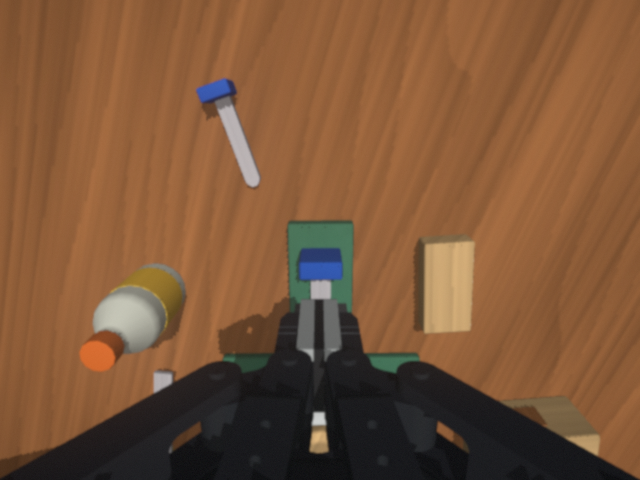

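The wrist picture shows the blue plate at (320,264), centred on the line x ≈ 0 with its outer face at stand y ≈ 0.218. The decoy bar is at (216,92). The glue (130,320) and offcut (445,285) are well clear. I'll go down behind the plate.

jog_arm(motion=[{"dp": [0,0.003,0.2],"yaw": 0,"grip": 255},{"dp": [0,0.003,0.4],"yaw": 0,"grip": 255},{"dp": [0,0.003,0.6],"yaw": 0,"grip": 255},{"dp": [0,0.003,0.7],"yaw": 0,"grip": 255},{"dp": [0,0.003,0.75],"yaw": 0,"grip": 255},{"dp": [0,0.003,0.75],"yaw": 0,"grip": 255}])

```text
clock: 14.15
ee_pos: [0.4802, 0.2382, 0.0405]
ee_rot: [0.0, 0.588, 0.809, -0.0]
wrist_force: [-0.0, -0.7, 0.2]
gripper_width: 0.001
grasp_force: 0.0
```

jog_arm(motion=[{"dp": [-0.03,0,0],"yaw": 0,"grip": 255},{"dp": [-0.06,0,0],"yaw": 0,"grip": 255},{"dp": [-0.09,0,0],"yaw": 0,"grip": 255},{"dp": [-0.11,0,0],"yaw": 0,"grip": 255},{"dp": [-0.13,0,0],"yaw": 0,"grip": 255},{"dp": [-0.15,0,0],"yaw": 0,"grip": 255},{"dp": [-0.17,0,0],"yaw": 0,"grip": 255},{"dp": [-0.18,0,0],"yaw": 0,"grip": 255}])

```text
clock: 15.15
ee_pos: [0.494, 0.1959, 0.0406]
ee_rot: [0.0, 0.588, 0.809, 0.0]
wrist_force: [-0.2, 2.2, 2.4]
gripper_width: 0.003
grasp_force: 0.9
```

Light contact (about 2 N), with the nose entering the mouth. Continuing gently.

jog_arm(motion=[{"dp": [-0.015,0,0],"yaw": 0,"grip": 255},{"dp": [-0.03,0,0],"yaw": 0,"grip": 255},{"dp": [-0.045,0,0],"yaw": 0,"grip": 255},{"dp": [-0.06,0,0],"yaw": 0,"grip": 255},{"dp": [-0.075,0,0],"yaw": 0,"grip": 255},{"dp": [-0.085,0,0],"yaw": 0,"grip": 255}])

```text
clock: 15.9
ee_pos: [0.5005, 0.1756, 0.0405]
ee_rot: [0.0, 0.588, 0.809, -0.0]
wrist_force: [-0.7, 2.8, 1.8]
gripper_width: 0.001
grasp_force: 1.0
```

jog_arm(motion=[{"dp": [-0.005,0,0],"yaw": 0,"grip": 255},{"dp": [-0.01,0,0],"yaw": 0,"grip": 255},{"dp": [-0.01,0,0],"yaw": 0,"grip": 255}])

```text
clock: 16.27
ee_pos: [0.5013, 0.1734, 0.0405]
ee_rot: [0.0, 0.588, 0.809, -0.0]
wrist_force: [-0.2, -0.5, 0.8]
gripper_width: -0.006
grasp_force: 0.5
```

Now at stand y ≈ 0.191 and still sliding freely. A few more millimetres until the force rises.

jog_arm(motion=[{"dp": [-0.004,0,0],"yaw": 0,"grip": 255},{"dp": [-0.008,0,0],"yaw": 0,"grip": 255}])

```text
clock: 16.52
ee_pos: [0.5018, 0.1716, 0.0405]
ee_rot: [-0.0, 0.588, 0.809, -0.0]
wrist_force: [-0.9, 1.7, 0.6]
gripper_width: 0.001
grasp_force: 0.8
```

jog_arm(motion=[{"dp": [-0.004,0,0],"yaw": 0,"grip": 255},{"dp": [-0.008,0,0],"yaw": 0,"grip": 255}])

```text
clock: 16.77
ee_pos: [0.502, 0.1709, 0.0405]
ee_rot: [-0.001, 0.588, 0.809, 0.0]
wrist_force: [-2.2, 7.2, 1.6]
gripper_width: 0.0
grasp_force: 4.0
```

The force is rising, so the plate is meeting the guide. One more firm press.

jog_arm(motion=[{"dp": [-0.004,0,0],"yaw": 0,"grip": 255},{"dp": [-0.008,0,0],"yaw": 0,"grip": 255},{"dp": [-0.008,0,0],"yaw": 0,"grip": 255}])

```text
clock: 17.15
ee_pos: [0.5021, 0.1708, 0.0405]
ee_rot: [-0.002, 0.587, 0.81, 0.001]
wrist_force: [-4.3, 10.5, 1.5]
gripper_width: -0.001
grasp_force: 6.0
```

jog_arm(motion=[{"dp": [0.05,0,0],"yaw": 0,"grip": 255},{"dp": [0.15,0,0],"yaw": 0,"grip": 255},{"dp": [0.25,0,0],"yaw": 0,"grip": 255},{"dp": [0.25,0,-0.2],"yaw": 0,"grip": 255},{"dp": [0.25,0,-0.4],"yaw": 0,"grip": 255},{"dp": [0.25,0,-0.7],"yaw": 0,"grip": 255},{"dp": [0.25,0,-0.7],"yaw": 0,"grip": 255}])

```text
clock: 18.02
ee_pos: [0.4857, 0.2276, 0.2193]
ee_rot: [0.001, 0.588, 0.809, 0.003]
wrist_force: [0.8, 0.1, 0.2]
gripper_width: 0.001
grasp_force: 0.0
```

```bash
python3 - <<'E'
from h import *
a,b=cam('scene')['img'],cam('side')['img']
cv2.imwrite('pics/fin.png',np.hstack([cv2.resize(a[150:345,215:380],(390,461)),cv2.resize(b[210:410,255:425],(390,461))]))
print(read_state()['clock'],read_state()['ee_pos'])
E
```

```text
18.125 [0.48440052 0.22758201 0.21655426]
```

View pics/fin.png

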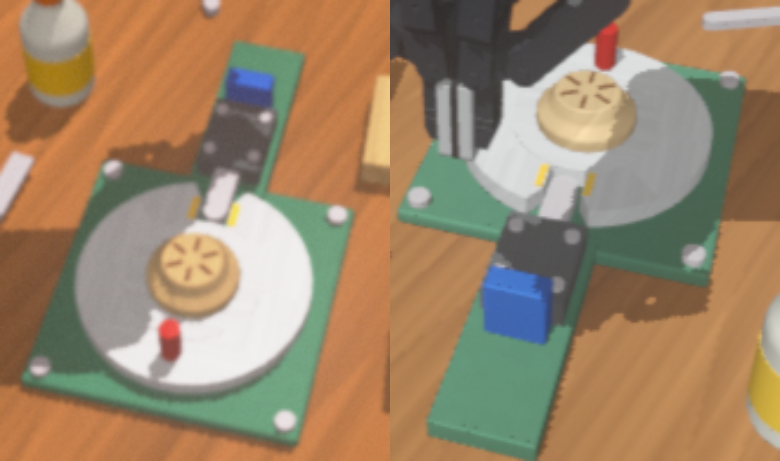

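Both views show the bar's nose in the slot between the yellow marks, at (222,195) and (562,190). The blue plate is flush with the guide at (250,85) and (518,300), and the gripper is clear of everything.

```bash
python3 -c "
from workcell import close_job
print(close_job())"
```

```text
the job is handed in; nothing more can be done
None
```

The turntable is locked: the stud was pushed round until the slot faced the bar, and the bar was pushed fully home with its blue plate against the guide. The job was handed in at about 18 s, with the mallet, chisel, glue bottle and offcut not touched.

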